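# Fit a bearing retainer with a locating tongue on its hub studs

### The job

Pull the loose retainer out from under the blue riser by its long tongue and let go of it lying flat on the bench, completely clear of the riser. Then take it by its neck instead, turn it so that its three holes match the hub's studs and its long tongue points into the fork, and slide it on until it sits fully home on the hub. Leave the bearing cone, the oil seal and the bottle where they stand.

Things in the scene. Friction and masses are not known exactly. Their poses are not given: they have to be found in the camera images.
- retainer: Loose aluminium part, 0.4 kg: 92x92 mm square flange, 10 mm thick, with a neck in the middle and a tongue along -x. Origin: centre of the underside, on the neck axis; z up. Three 13 mm through holes at (x, y) = (31, 30), (31, -22), (-31, 12) mm: it fits one way only. It starts flat on the bench, neck under the riser's roof, tongue sticking out at the front
- neck_top (a point): Top centre of the retainer's neck, 42 mm above its underside. The neck is a steel tube, outer diameter 36 mm, with two flat cheeks at y = +21 and -21 mm (42 mm apart, each 26 mm long in x, from the flange top at z = 10 up to 42 mm): grip it across these
- tongue_tip (a point): Point at x = -95, y = 0, z = 0 mm of the retainer, on the underside of its long tongue. The tongue is 30 mm wide (y), 14 mm thick and ends square at x = -111 mm; a dark dot marks its top at x = -98 mm
- riser: Blue low bench riser, fixed, 100 mm deep (x), 146 mm wide (y), 58 mm high. Origin: centre of its footprint on the bench. Below the 6 mm roof 52 mm are free, 134 mm between the side walls; closed at the back (+x), open at the front (-x; front edge at x = -50 mm); no floor, the retainer lies on the bench
- hub: Fixed hub on a grey base plate. Origin: on the hub axis at bench height. Three upright brass studs, 10 mm diameter, at (x, y) = (31, 30), (31, -22), (-31, 12) mm rise to z = 71 mm, the top 6 mm tapered to 4 mm. Fitted, the retainer has the hub's x, y and yaw, its underside at z = 45 mm
- hub_seat (a point): Centre of the hub's round steel seat face (94 mm diameter), 45 mm above the hub's origin; the retainer's underside rests on it
- hub_fork (a point): Where tongue_tip belongs: at x = -95, y = 0, z = 45 mm of the hub, midway between two fork cheeks that stand from x = -67 to -117 mm, inner faces at y = +20 and -20 mm, tops at z = 62 mm. The fitted tongue lies between them, with no room for fingers
- bearing_cone: Bystander: tapered roller bearing cone, diameter 66 mm, 30 mm high, origin at the centre of its underside
- oil_seal: Bystander: copper-coloured ring seal, diameter 67 mm, 16 mm high, origin at the centre of its underside
- sealant_bottle: Bystander: small blue bottle with red nozzle, 36 mm diameter, 123 mm tall, origin at the centre of its underside
Mind the look-alikes: they are no part of the job. There is more than one size of the retainer; the job needs the larger.

How it is judged:
On the way:
1. the retainer lies flat on the bench, wholly clear of the riser, let go (horizontal distance between retainer and riser above 0.095 m and height (world z) of retainer below 0.006 m and angle between retainer's own z axis and vertical below 0.1 rad and contact force between the fingers and retainer below 0.1 N and contact force between retainer and riser below 0.1 N and linear speed of retainer below 0.02 m/s and angular speed of retainer below 0.15 rad/s), for 0.1 s.
At the end, for the whole second after the job is handed in: The retainer sits on the hub, on all three studs: its origin within 4 mm of the seat centre sideways and 3 mm in height, upright within 0.06 rad, its long tongue in the fork (tongue_tip within 9 mm sideways of hub_fork), released and at rest (horizontal distance between retainer and hub_seat below 0.004 m and z of retainer in the frame of hub_seat between -0.003 and 0.003 m and angle between retainer's own z axis and vertical below 0.06 rad and horizontal distance between tongue_tip and hub_fork below 0.009 m and contact force between the fingers and retainer below 0.1 N and linear speed of retainer below 0.02 m/s and angular speed of retainer below 0.15 rad/s); the robot touches nothing.
It fails at once if the bearing cone is moved more than 25 mm or tipped (distance of bearing_cone from where it was at the start of the episode above 0.025 m or angle between bearing_cone's own z axis and vertical above 0.5 rad).
It fails at once if the oil seal is moved more than 25 mm or tipped (distance of oil_seal from where it was at the start of the episode above 0.025 m or angle between oil_seal's own z axis and vertical above 0.5 rad).
It fails at once if the sealant bottle is moved more than 25 mm or tipped (distance of sealant_bottle from where it was at the start of the episode above 0.025 m or angle between sealant_bottle's own z axis and vertical above 0.5 rad).
It also fails if it takes over 59 s, if anything falls off the work surface, if the arm or the gripper's body presses on something with over 40 N, if the wrist force passes 120 N, or if a joint passes its speed limit or range.

### The arm

A 7-joint arm with a two-finger parallel gripper is mounted at the origin on a cart in front of the work surface, level with it; the furniture and walls round the work are solid. World frame = base frame: x ahead of the robot, y to its left, z up, the work surface at z = 0. Lengths are in m, angles in rad, forces in N, time in s.
With the tool pointing down it reaches from about 0.425 to 0.975 m from the base axis. Payload 16.7 kg.
Tool frame: the origin (TCP) lies at the very end of the fingers, on their centre line; the grasp point (between the pads) lies 19 mm behind it; z points along the fingers, y is the line along which they close (so a half turn about z gives the same grasp; the last joint's range is limited). The gripper opens to 85 mm and grips with 20 to 120 N. Pads are 22 mm wide; open, the fingers measure 114 mm over their backs; the gripper's body (76 mm by 85 mm) begins 54 mm behind the grasp point. The pads swing forward as they close: fully open they stand 13 mm farther back than shut.
Start: joints at [1.036, 0.426, 0.074, 1.606, -0.034, 1.111, -0.067], TCP at [0.254, -0.625, 0.231] pointing down, gripper open.
Joint ranges: [-2.85, 2.85], [-0.5, 2.14], [-1.23, 1.37], [0.21, 2.46], [-1.02, 4.16], [0.16, 2.05], [-2.73, 2.73]. Speed limits (rad/s): [1.89, 1.89, 2.39, 2.39, 3.01, 3.01, 3.01].

### API

Orientations are given as a rotation vector (axis times angle).
In Python, from station import bot gives the robot as it stands.
- The arm moves only by the tool servo_tool, never from a script. Its argument "deltas" is a list of rows, each a list of 4 numbers: the shift along the world's x, y, z in mm, then the turn about the world's z in degrees. In form: [[x, y, z, roll], ...]. A call has 1 to 10 rows; each row is the pose to reach, as a shift and turn from the pose commanded when the call began; what a row does not reach only later rows make up. A row lasts 1/10 s, in which the tool goes at most 50 mm and 8.59 degrees, less where a joint would pass 70% of its speed; a pose out of reach is approached as far as the arm can. A call with a gripper value outside its range is refused whole. "claw" is the finger opening in mm, from 0 to 85.4, set as the call begins (left out, the last holds). The fingers move at their own pace and stop on an object; "grip_force" is the grip in N (left out, the last holds). Time passes only in rows, so rows that repeat a pose let the fingers close. It gives the time, the measured TCP pose, the force, the opening and the grip force at its end, in the units of the state.
- bot.observe(): the state, without advancing time (a new reading comes with each control period).
- bot.read_camera(name): name is "scene" or "top"; returns a dict with "pixels" (400x640x3 uint8, red, green, blue), "z_map" (400x640 float32, m along the optical axis (not along the pixel's ray), 0 where there is no reading), "vertical_fov" (degrees; the focal length in pixels is half the picture's height over the tangent of half this angle, whatever the lens; pixels are square), "cx", "cy" (the principal point, pixels), "world_to_cam" (4x4, takes a point from world to camera coordinates). Camera axes: x right, y up, looking along -z (the intrinsics and any distortion apply to the point x, -y, -z); pixel columns grow to the right and rows downward; lengths in m; the calibration is good to about 2 mm. A picture is of the moment at which its call begins.
- bot.sign_off(): hands the job in; it is judged then, once.
Trained networks look in a picture, given as the dict that the camera call returned (one of the last four; its "shot" number tells which), for a name from the list of things; names that differ only in an ending like _2 or _b are one class to them, and where a whole thing is asked for, a point or a joint stands for the part that bears it (a point fixed in the world has none). Each returns a list of dicts, best first, with "score" (0 to 1); they miss things now and then, are a little off and sometimes report something else, mostly with a low value. They report only what shows in the picture. A call takes as long as a camera call. They do not tell look-alikes from the thing itself.
- bot.find_in(picture, name): "bbox" ([left, top, right, bottom] in pixels, round what is visible of it).
- bot.masks_of(picture, name): "region" (400x640 bool, what is visible of it) and "bbox" ([left, top, right, bottom] in pixels, round what is visible of it).
- bot.mark_of(picture, name): "uv" ([column, row] in pixels: a listed point, or the origin of a listed thing).
The state is a dict: "t": time; "joint_positions": joint angles; "joint_vel": joint speeds; "tau": joint torques, N m; "eef_pos": TCP position; "ee_rot": TCP orientation; "contact_force": force on the tool from outside, world axes, zero at the start; "ft_torque": the same for the moment, N m; "grip_width": finger opening in m; "grasp_force": force on a finger pad.
Only numpy, scipy, OpenCV 4.12 (cv2) and the standard library are available. Lean on these libraries where they do the work, as an engineer would, in place of code of your own. Each camera call takes 0.05 s, during which the arm holds its last target. There are 200 camera calls.

## Working session

There is one attempt and no reset: what is moved stays moved. The work goes in short steps, Python scripts to look and compute and a tool call to move; the robot and the scene stay as the last step left them, time stands still between calls to the robot, and variables do not carry over. Pictures are saved under pics/ and viewed, at most 10 in all, crops included, and the job is handed in when it is done.

Besides the shell and the picture viewer there is one more tool, called after "Call:" by a JSON object that holds its "api" and its "payload". servo_tool: Moves the arm, as the interface text tells. Its arguments: {"type":"object","properties":{"deltas":{"type":"array"},"claw":{"type":"number"},"grip_force":{"type":"number"}},"required":["deltas"]}

```bash
ls; mkdir -p pics; cat > h.py <<'E'
from station import bot
import numpy as np, cv2
def cam(n):
    p=bot.read_camera(n); p['f']=200/np.tan(np.radians(p['vertical_fov'])/2); p['n']=n; return p
def world(p,u,v,z=None):
    u=np.asarray(u,float);v=np.asarray(v,float)
    T=np.linalg.inv(p['world_to_cam'])
    d=np.stack([(u-p['cx'])/p['f'],-(v-p['cy'])/p['f'],-np.ones_like(u)],-1)
    D=d@T[:3,:3].T; o=T[:3,3]
    if z is None:
        k=p['z_map'][np.round(v).astype(int),np.round(u).astype(int)][...,None]
    else: k=((z-o[2])/D[...,2])[...,None]
    return o+D*k
def grid(p):
    v,u=np.mgrid[0:400,0:640]; W=world(p,u,v); W[p['z_map']==0]=np.nan; return W
def save(p,fn,box=None,s=1):
    im=p['pixels'][...,::-1]
    if box: im=im[box[1]:box[3],box[0]:box[2]]
    cv2.imwrite('pics/'+fn,cv2.resize(im,None,fx=s,fy=s,interpolation=cv2.INTER_CUBIC))
E
python3 - <<'E'
from h import *
s=bot.observe(); print(s['t'],s['eef_pos'],s['ee_rot'],s['contact_force'],s['grip_width'])
a=cam('top');b=cam('scene');print([k for k in a],a['cx'],a['cy'],a['f'])
for p in(a,b):
    T=np.linalg.inv(p['world_to_cam']);print(p['n'],T[:3,3].round(3),(-T[:3,2]).round(2))
    for n in['retainer','neck_top','tongue_tip','riser','hub_seat','hub_fork','bearing_cone','oil_seal','sealant_bottle','hub']:
        for q in bot.mark_of(p,n)[:3]:
            u,v=q['uv']; zz={'neck_top':.042,'hub_seat':.045,'hub_fork':.045}.get(n,0)
            print(n,round(q['score'],2),np.round(q['uv'],0),world(p,u,v,zz).round(3))
save(a,'top1.png');save(b,'scene1.png')
E
```

```text
pics
0.0 [ 0.25381727 -0.62503278  0.23061089] [-3.08213984e+00 -6.01960963e-01  5.08022958e-04] [-0.21343519 -0.5196745  -0.01047733] 0.0856715252353258
['pixels', 'z_map', 'vertical_fov', 'cx', 'cy', 'world_to_cam', 'shot', 'f', 'n'] 319.2005369425253 201.6707534677923 384.7405473910203
top [ 0.546 -0.001  0.896] [ 0.05 -0.03 -1.  ]
retainer 0.94 [326. 220.] [ 0.546 -0.046  0.   ]
retainer 0.92 [396. 176.] [ 0.651 -0.211  0.   ]
neck_top 0.73 [398. 168.] [ 0.664 -0.203  0.042]
neck_top 0.65 [328. 218.] [ 0.551 -0.046  0.042]
neck_top 0.58 [281. 110.] [0.792 0.058 0.042]
tongue_tip 0.94 [350. 230.] [ 0.524 -0.1    0.   ]
tongue_tip 0.74 [395. 219.] [ 0.55  -0.206  0.   ]
riser 0.85 [398. 169.] [ 0.667 -0.215  0.   ]
hub_seat 0.82 [227. 179.] [0.635 0.176 0.045]
hub_fork 0.77 [204. 211.] [0.565 0.225 0.045]
bearing_cone 0.91 [307. 147.] [0.718 0.001 0.   ]
oil_seal 0.57 [303. 279.] [0.411 0.008 0.   ]
oil_seal 0.51 [309. 150.] [ 0.71  -0.003  0.   ]
oil_seal 0.34 [203. 212.] [0.565 0.24  0.   ]
hub 0.57 [234. 184.] [0.629 0.17  0.   ]
scene [0.079 0.372 0.815] [ 0.52 -0.39 -0.76]
retainer 0.92 [361. 175.] [ 0.635 -0.21   0.   ]
retainer 0.65 [331. 225.] [ 0.549 -0.043  0.   ]
neck_top 0.56 [360. 158.] [ 0.654 -0.218  0.042]
neck_top 0.35 [230. 242.] [0.617 0.187 0.042]
tongue_tip 0.81 [377. 195.] [ 0.557 -0.196  0.   ]
tongue_tip 0.66 [358. 221.] [ 0.521 -0.104  0.   ]
riser 0.66 [354. 162.] [ 0.685 -0.227  0.   ]
riser 0.6 [351. 275.] [0.414 0.005 0.   ]
riser 0.19 [376. 195.] [ 0.558 -0.196  0.   ]
hub_seat 0.77 [233. 230.] [0.638 0.167 0.045]
hub_fork 0.69 [228. 265.] [0.565 0.22  0.045]
bearing_cone 0.94 [275. 189.] [0.723 0.003 0.   ]
bearing_cone 0.57 [228. 265.] [0.592 0.211 0.   ]
oil_seal 0.97 [351. 276.] [0.414 0.006 0.   ]
sealant_bottle 0.97 [237. 179.] [0.81  0.064 0.   ]
sealant_bottle 0.28 [360. 171.] [ 0.647 -0.218  0.   ]
hub 0.57 [229. 241.] [0.648 0.177 0.   ]
```

View pics/top1.png

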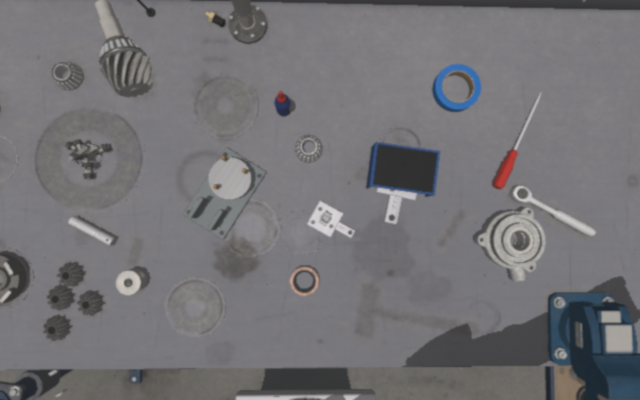

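View pics/scene1.png

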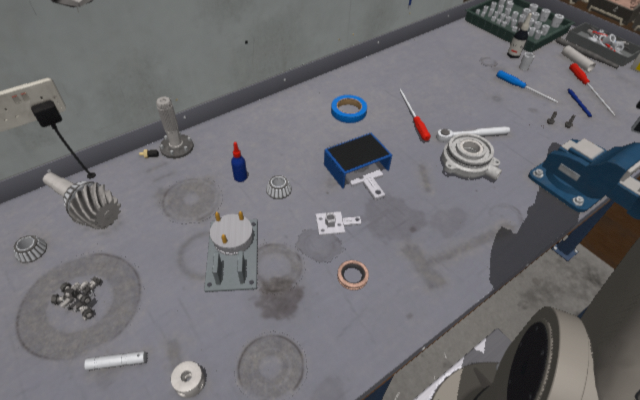

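Candidates for the retainer in the top view are (326,220), lying free and small, and (396,200), flange under the blue riser with its tongue out. The second is the larger and matches the description. I'll confirm it in a crop while measuring.

```bash
python3 - <<'E'
from h import *
a=cam('top'); save(a,'crop1.png',(180,130,450,250),2.9)
W=grid(a)
# tongue: bright pixels near
hsv=cv2.cvtColor(a['pixels'],cv2.COLOR_RGB2HSV)
def rep(name,m):
    n,l,st,c=cv2.connectedComponentsWithStats(m.astype(np.uint8))
    for i in range(1,n):
        if st[i,4]>6:
            P=W[l==i]; print(name,c[i].round(1),st[i,4],np.nanmedian(P,0).round(4), cv2.minAreaRect(P[~np.isnan(P[:,0]),:2].astype(np.float32)*1000))
box=np.zeros((400,640),bool); box[185:230,370:420]=1
rep('bright',box&(hsv[...,2]>170)&(hsv[...,1]<60))
b2=np.zeros((400,640),bool); b2[140:250,180:280]=1
rep('brass',b2&(hsv[...,1]>110)&(hsv[...,0]<25))
rep('seat',b2&(abs(W[...,2]-.045)<.004))
rep('fork',b2&(abs(W[...,2]-.062)<.005))
b3=np.zeros((400,640),bool); b3[130:205,350:450]=1
rep('riser',b3&(abs(W[...,2]-.058)<.005))
b4=np.zeros((400,640),bool); b4[195:245,300:365]=1
rep('small',b4&(hsv[...,2]>170)&(hsv[...,1]<60))
E
```

```text
bright [395.1 201.3] 456 [ 0.5977 -0.2023  0.0125] ((579.0516357421875, -202.78515625), (89.87263488769531, 75.6783218383789), 82.43148803710938)
seat [229.7 178.1] 1337 [0.638 0.17  0.045] ((638.3580322265625, 171.0730438232422), (93.4523696899414, 91.73702239990234), 45.30657196044922)
seat [204.  199.6] 7 [0.5893 0.2248 0.044 ] ((590.3606567382812, 225.89248657226562), (11.146872520446777, 3.9464118480682373), 4.384039878845215)
seat [196.5 212.3] 14 [0.5616 0.2419 0.0455] ((562.9119262695312, 241.05010986328125), (1.2979381084442139, 26.432838439941406), 56.6839599609375)
seat [220.3 217.2] 16 [0.5509 0.1892 0.0454] ((551.3136596679688, 189.236083984375), (3.3498592376708984, 33.9653205871582), 63.87474060058594)
fork [245.4 170. ] 7 [0.6535 0.1324 0.065 ] ((653.8391723632812, 132.96421813964844), (8.679889678955078, 3.796041488647461), 13.305310249328613)
fork [216.7 186.6] 10 [0.6164 0.1939 0.0653] ((618.076904296875, 194.2915802001953), (4.596102714538574, 8.95907211303711), 80.67817687988281)
fork [195.3 206.9] 115 [0.5732 0.2399 0.0615] ((573.2808227539062, 239.98753356933594), (10.035059928894043, 49.16234588623047), 57.34872055053711)
fork [215.  219.1] 113 [0.5475 0.1972 0.0615] ((547.3289794921875, 197.76004028320312), (10.182802200317383, 49.15993881225586), 58.39596939086914)
riser [404.7 168.1] 2935 [ 0.6614 -0.2152  0.0591] ((662.236572265625, -216.43295288085938), (146.9224853515625, 100.68439483642578), 82.36366271972656)
small [328.  220.5] 693 [ 0.5418 -0.0489  0.0069] ((539.9028930664062, -59.71067428588867), (103.0269775390625, 61.685115814208984), 61.221290588378906)
small [326. 218.] 7 [ 0.551  -0.0442  0.0084] ((551.0189208984375, -44.34110641479492), (4.625155925750732, 4.595260143280029), 0.2142200618982315)
```

View pics/crop1.png

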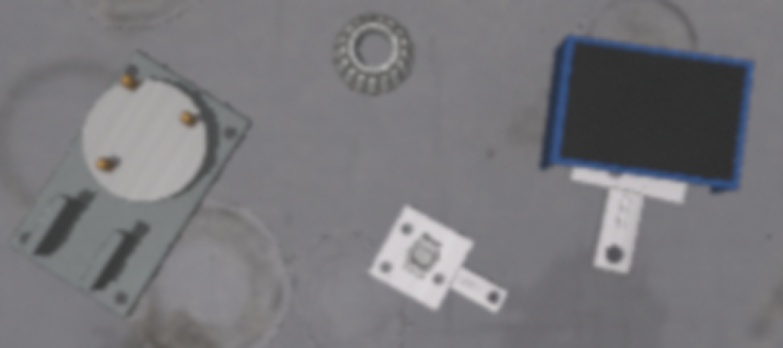

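The crop shows the larger retainer at crop (615,220): wider tongue with a dark dot, coming out from under the riser. The free one at (420,260) is the small look-alike. Next I refine the tongue and hub.

```bash
python3 - <<'E'
from h import *
from scipy.optimize import least_squares
R=lambda t:np.array([[np.cos(t),-np.sin(t)],[np.sin(t),np.cos(t)]])
S=np.array([[31,30],[31,-22],[-31,12]])/1000
def proj(p,X):
    c=X@p['world_to_cam'][:3,:3].T+p['world_to_cam'][:3,3]
    return np.stack([p['cx']+p['f']*c[:,0]/-c[:,2],p['cy']-p['f']*c[:,1]/-c[:,2]],-1)
for n in('top','scene'):
    p=cam(n);W=grid(p);hsv=cv2.cvtColor(p['pixels'],cv2.COLOR_RGB2HSV)
    # hub studs: brass blobs; model= mean of visible stud z~.045-.071
    near=np.hypot(W[...,0]-.638,W[...,1]-.171)<.075
    m=near&(hsv[...,1]>90)&(hsv[...,0]<28)&(hsv[...,0]>5)
    k,l,st,c=cv2.connectedComponentsWithStats(m.astype(np.uint8))
    c=c[1:][st[1:,4]>5]; print(n,c.round(1),st[1:,4])
    if len(c)>=3:
        zz=np.linspace(.047,.071,7)
        def pred(q):
            xy=S@R(q[2]).T+q[:2]
            return np.array([proj(p,np.c_[np.tile(v,(7,1)),zz]).mean(0) for v in xy])
        f=lambda q:np.concatenate([(c[np.argmin(((c-u)**2).sum(1))]-u) for u in pred(q)])
        r=least_squares(f,[.638,.171,-.55]);print('hub',r.x[:2].round(4),np.degrees(r.x[2]).round(2),r.fun.round(1))
    s=near&(abs(W[...,2]-.045)<.003); print('seat',cv2.minEnclosingCircle(W[s][:,:2].astype(np.float32)*1000))
    ok=(abs(W[...,0]-.565)<.05)&(abs(W[...,1]+.2)<.05)&(W[...,2]>.0085)&(W[...,2]<.02)
    P=W[ok]; ax=np.array([np.cos(-.132),np.sin(-.132)])
    Q=(P[:,:2]-[.557,-.2])@np.c_[ax,[-ax[1],ax[0]]]
    t=(Q[:,0]<.03)&(abs(Q[:,1])<.025)
    r=cv2.minAreaRect(P[t][:,:2].astype(np.float32)*1000);print('tongue',r,np.median(P[t][:,2]))
    xs=Q[t];b=np.arange(-.016,.03,.004);mid=[(xs[(abs(xs[:,0]-v)<.003),1].max()+xs[(abs(xs[:,0]-v)<.003),1].min())/2 for v in b[1:-1]]
    print('mid',np.round(np.array(mid)*1000,1),'tip',xs[:,0].min())
E
```

```text
top [[223.7 157.5]
 [244.3 170.6]
 [215.4 186.3]] [12  7  9]
hub [0.6384 0.1715] -31.59 [-0.2 -0.3  0.1  0.2  0.   0.1]
seat ((625.938720703125, 177.198486328125), 60.92010498046875)
tongue ((564.097412109375, -197.51077270507812), (30.785804748535156, 47.28898239135742), 78.32984161376953) 0.01383491694207517
mid [3.9 5.1 4.  4.  3.7 2.8 2.3 2.9 2.5 2.1] tip -0.017157142149068716
scene [[240.5 215.3]
 [217.1 216.1]
 [223.7 238.4]] [29 33 30]
hub [0.6391 0.1713] -31.84 [-0.1 -0.2 -0.   0.1  0.1  0. ]
seat ((640.0862426757812, 171.29563903808594), 48.30251693725586)
tongue ((563.13427734375, -195.9503173828125), (29.687639236450195, 49.0015983581543), 76.55467224121094) 0.015656073130375703
mid [6.  6.2 6.2 5.1 4.4 4.7 5.2 4.8 2.7 2.8] tip -0.017904621472387854
```

Call:
{"api": "servo_tool", "payload": {"deltas": [[20,30,15,-6],[45,65,15,-12],[75,105,10,-18],[105,145,0,-24],[135,185,-15,-30],[160,225,-30,-30],[190,265,-45,-30],[215,305,-60,-30],[240,340,-75,-30],[260,370,-90,-30]], "claw": 70, "grip_force": 60}}

```text
t: 2.25
eef_pos: [0.5155, -0.2526, 0.1409]
ee_rot: [-3.134, 0.214, -0.001]
contact_force: [0.1, -1.5, -0.0]
grip_width: 0.0703
grasp_force: 0.0
```

Call:
{"api": "servo_tool", "payload": {"deltas": [[20,28,-20,-4],[43,56,-45,-4],[43,56,-80,-4],[43,56,-110,-4],[43,56,-125,-4],[43,56,-136,-4],[43,56,-136,-4]], "claw": 60}}

```text
t: 2.95
eef_pos: [0.5566, -0.1996, 0.0047]
ee_rot: [-3.124, 0.326, 0.002]
contact_force: [-0.0, -0.0, 1.3]
grip_width: 0.06
grasp_force: 0.0
```

Call:
{"api": "servo_tool", "payload": {"deltas": [[0,0,0,0],[0,0,0,0],[0,0,0,0],[0,0,0,0]], "claw": 20}}

```text
t: 3.35
eef_pos: [0.5579, -0.1996, 0.007]
ee_rot: [3.124, -0.325, 0.004]
contact_force: [-3.2, 0.7, 9.8]
grip_width: 0.0279
grasp_force: 58.8
```

Call:
{"api": "servo_tool", "payload": {"deltas": [[0,0,2,0],[-10,1,2,0],[-25,3,2,0],[-45,5,2,0],[-65,7,2,0],[-85,8,2,0],[-105,9,2,0],[-120,10,2,0],[-125,10,2,0],[-125,10,2,0]]}}

```text
t: 4.35
eef_pos: [0.4312, -0.1895, 0.0075]
ee_rot: [3.125, -0.326, -0.001]
contact_force: [-1.5, -0.3, -1.2]
grip_width: 0.0282
grasp_force: 59.1
```

Call:
{"api": "servo_tool", "payload": {"deltas": [[0,0,-1,0],[0,0,-1,0],[0,0,-1,0],[0,0,-1,0]], "claw": 60}}

```text
t: 4.75
eef_pos: [0.4323, -0.1893, 0.0063]
ee_rot: [-3.125, 0.325, -0.0]
contact_force: [-0.4, 0.2, -0.4]
grip_width: 0.0599
grasp_force: 0.0
```

```bash
python3 - <<'E'
from h import *
p=cam('scene');save(p,'s2.png',(280,140,460,320),3.2)
q=cam('top');save(q,'t2.png',(310,130,490,310),3.2)
E
```

```text
(no output)
```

View pics/s2.png

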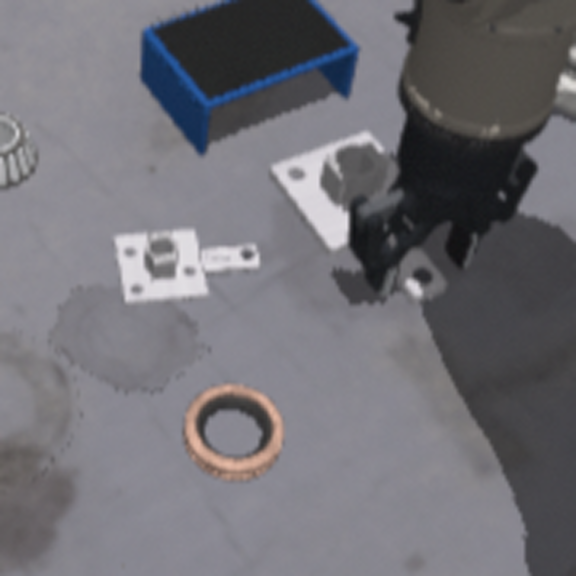

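The scene view shows the retainer flat and clear of the riser, flange near crop (340,180) and tongue between the open fingers at (420,275). I'll lift away and measure it.

Call:
{"api": "servo_tool", "payload": {"deltas": [[0,0,30,0],[0,0,70,0],[0,0,110,0],[0,-45,120,0],[0,-90,120,0],[0,-140,120,0],[0,-170,120,0],[0,-170,120,0]], "claw": 85}}

```text
t: 5.65
eef_pos: [0.4309, -0.3638, 0.1262]
ee_rot: [3.122, -0.333, 0.0]
contact_force: [-0.6, -1.0, -0.3]
grip_width: 0.0849
grasp_force: 0.0
```

```bash
cat > m.py <<'E'
from h import *
for n in('top','scene'):
    p=cam(n);W=grid(p)
    ok=(abs(W[...,0]-.50)<.12)&(abs(W[...,1]+.20)<.085)
    print(n)
    t=ok&(W[...,2]>.006)&(W[...,2]<.018); P=W[t][:,:2].astype(np.float32)*1000
    # flange + tongue: fit model outline by optimisation of coverage
    from scipy.optimize import minimize
    def cost(q):
        c,s=np.cos(q[2]),np.sin(q[2]);d=P-q[:2];x=d[:,0]*c+d[:,1]*s;y=-d[:,0]*s+d[:,1]*c
        o1=np.hypot(np.maximum(abs(x)-46,0),np.maximum(abs(y)-46,0))
        o2=np.hypot(np.maximum(abs(x+78)-33,0),np.maximum(abs(y)-15,0))
        return np.minimum(np.minimum(o1,o2),8).mean()
    best=min((minimize(cost,[x,-206,a],method='Nelder-Mead',options=dict(initial_simplex=np.array([[x,-206,a],[x+8,-206,a],[x,-198,a],[x,-206,a+.1]]))) for x in(515,523,531) for a in(-.3,-.2,-.1)),key=lambda r:r.fun)
    print('fit',best.x[:2].round(1),np.degrees(best.x[2]).round(2),best.fun)
    k=ok&(W[...,2]>.038)&(W[...,2]<.047); r=cv2.minAreaRect(W[k][:,:2].astype(np.float32)*1000);print('neck',r,k.sum(),np.median(W[k],0))
    for a in('neck_top','tongue_tip'):
        for o in bot.mark_of(p,a)[:3]: print(a,o['score'],world(p,*o['uv'],.042 if a=='neck_top' else 0).round(4))
save(p,'s3.png',(280,140,460,320),3.2)
E
python3 m.py
```

```text
top
fit [ 523.2 -206.7] -10.45 0.02221524292042698
neck ((561.276611328125, -227.92945861816406), (46.497013092041016, 122.66596984863281), 60.73058319091797) 160 [ 0.52372175 -0.20596377  0.04152135]
neck_top 0.94 [ 0.5279 -0.1965  0.042 ]
neck_top 0.59 [ 0.5542 -0.0411  0.042 ]
neck_top 0.15 [0.6352 0.1764 0.042 ]
tongue_tip 0.68 [0.4111 0.0049 0.    ]
tongue_tip 0.57 [ 0.427  -0.2028  0.    ]
tongue_tip 0.56 [ 0.5203 -0.0982  0.    ]
scene
fit [ 524.4 -206.5] -10.54 0.313493069008629
neck ((565.8037719726562, -230.61294555664062), (46.190799713134766, 137.2206573486328), 58.79603576660156) 145 [ 0.52474948 -0.20648221  0.04349365]
neck_top 0.96 [ 0.5224 -0.2083  0.042 ]
neck_top 0.9 [ 0.5402 -0.0382  0.042 ]
tongue_tip 0.98 [ 0.5292 -0.0977 -0.    ]
tongue_tip 0.91 [ 0.4269 -0.1914  0.    ]
```

Call:
{"api": "servo_tool", "payload": {"deltas": [[15,40,0,2],[40,80,0,2],[70,125,0,2],[93,157,-5,2],[93,157,-40,2],[93,157,-75,2],[93,157,-98,2],[93,157,-109,2],[93,157,-109,2]]}}

```text
t: 6.85
eef_pos: [0.5243, -0.2016, 0.0164]
ee_rot: [-3.129, 0.27, 0.003]
contact_force: [1.0, 0.3, 1.3]
grip_width: 0.0852
grasp_force: 0.0
```

Call:
{"api": "servo_tool", "payload": {"deltas": [[0,0,0,0],[0,0,0,0],[0,0,0,0],[0,0,0,0],[0,0,0,0]], "claw": 25, "grip_force": 70}}

```text
t: 7.35
eef_pos: [0.5257, -0.2029, 0.0187]
ee_rot: [3.129, -0.271, 0.003]
contact_force: [-3.4, -0.3, 12.4]
grip_width: 0.0408
grasp_force: 70.6
```

Call:
{"api": "servo_tool", "payload": {"deltas": [[0,0,10,0],[0,0,30,0],[0,0,65,0],[0,0,95,0],[10,25,105,0],[22,65,105,-5],[34,110,105,-10],[46,155,105,-15],[58,200,105,-20],[70,240,105,-22]]}}

```text
t: 8.35
eef_pos: [0.5949, 0.0402, 0.123]
ee_rot: [-3.019, 0.867, -0.0]
contact_force: [-0.0, -0.9, -5.2]
grip_width: 0.0407
grasp_force: 72.5
```

Call:
{"api": "servo_tool", "payload": {"deltas": [[12,40,0,0],[24,80,0,0],[36,115,0,0],[43,134,0,0],[43,134,0,0],[43,134,0,0]]}}

```text
t: 8.95
eef_pos: [0.6376, 0.1712, 0.1224]
ee_rot: [3.02, -0.863, -0.0]
contact_force: [0.9, -0.9, -4.2]
grip_width: 0.0403
grasp_force: 72.4
```

```bash
python3 - <<'E'
from h import *
s=bot.observe(); print(s['t'],s['eef_pos'],s['ee_rot'],s['contact_force'],s['grip_width'])
a=cam('top');b=cam('scene');save(b,'s4.png',(130,100,330,300),2.9);save(a,'t4.png',(150,120,310,240),4)
for p in(a,b):
  W=grid(p);d=np.hypot(W[...,0]-.62,W[...,1]-.18)<.15
  print(p['n'],np.histogram(W[...,2][d&(W[...,2]>.03)],np.arange(.03,.2,.01)))
E
```

```text
8.95 [0.63764585 0.17124148 0.12237431] [ 3.02012651e+00 -8.62762103e-01 -4.61813355e-04] [ 0.9105871  -0.9142089  -4.20856823] 0.04029675347334239
top (array([ 25, 136,  16,  30,   1,   0,   0,  35, 632,   2,   2,   0,   0,
         3,  28,  10]), array([0.03, 0.04, 0.05, 0.06, 0.07, 0.08, 0.09, 0.1 , 0.11, 0.12, 0.13,
       0.14, 0.15, 0.16, 0.17, 0.18, 0.19]))
scene (array([  57,  398,   57,  200,    0,    0,    0,   64, 1207,  247,  126,
        241,   57,   46,  137,  155]), array([0.03, 0.04, 0.05, 0.06, 0.07, 0.08, 0.09, 0.1 , 0.11, 0.12, 0.13,
       0.14, 0.15, 0.16, 0.17, 0.18, 0.19]))
```

View pics/s4.png

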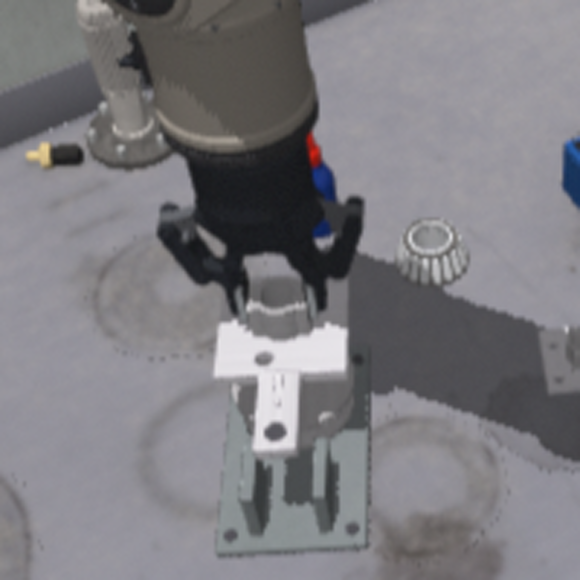

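View pics/t4.png

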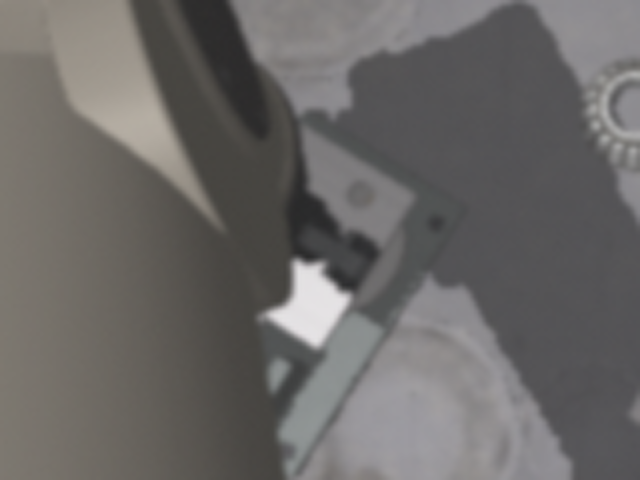

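The scene view shows the retainer level in the gripper above the hub, tongue dot at crop (275,430), over the fork at (285,480). The top view is mostly blocked by the arm. I'll fit the retainer outline in both.

```bash
cat > fit.py <<'E'
from h import *
from scipy.optimize import minimize
def proj(p,X):
    c=X@p['world_to_cam'][:3,:3].T+p['world_to_cam'][:3,3]
    return np.stack([p['cx']+p['f']*c[:,0]/-c[:,2],p['cy']-p['f']*c[:,1]/-c[:,2]],-1)
K=8
fl=np.array([[-46,-46],[46,-46],[46,46],[-46,46]])/1e3; tg=np.array([[-111,-15],[-40,-15],[-40,15],[-111,15]])/1e3
def fit(p,x0,zu):
    W=grid(p);Z=W[...,2]; d=np.hypot(W[...,0]-x0[0],W[...,1]-x0[1])<.14
    A=d&(Z>zu+.0065)&(Z<zu+.0165); O=(Z>=zu+.0165)|np.isnan(Z)
    O=cv2.dilate(O.astype(np.uint8),np.ones((3,3)))>0
    print(p['n'],'flat px',A.sum(),'z',np.median(Z[A&~O]).round(4))
    ys,xs=np.where(A);y0,y1,x0_,x1=ys.min()-12,ys.max()+12,xs.min()-12,xs.max()+12
    def cost(q):
        m=np.zeros(((y1-y0)*K,(x1-x0_)*K),np.uint8);c,s=np.cos(q[2]),np.sin(q[2])
        for poly,h in((fl,.010),(tg,.014)):
            X=np.c_[poly@np.array([[c,s],[-s,c]])+q[:2],np.full(4,zu+h)]
            u=(proj(p,X)-[x0_,y0]+.5)*K
            cv2.fillPoly(m,[np.round(u*16).astype(np.int32)],255,cv2.LINE_AA,4)
        m=cv2.resize(m,(x1-x0_,y1-y0),interpolation=cv2.INTER_AREA)/255.
        a=A[y0:y1,x0_:x1];o=O[y0:y1,x0_:x1]
        return (abs(m-a)*~o).sum()
    x=np.array(x0)
    rs=[minimize(cost,x,method='Nelder-Mead',options=dict(initial_simplex=np.array([x,x+[g,0,0],x+[0,g,0],x+[0,0,g*8]]))) for g in(.008,-.008,.004,-.004)]
    rs.sort(key=lambda r:r.fun)
    for r in rs[:2]: print(' fit',r.x[:2].round(4),np.degrees(r.x[2]).round(2),round(r.fun,1))
E
python3 - <<'E'
from fit import *
for n in('top','scene'): fit(cam(n),[.637,.171,-.553],.105)
E
```

```text
top flat px 571 z 0.1137
 fit [0.6359 0.1701] -31.28 82.7
 fit [0.6359 0.17  ] -31.35 82.7
scene flat px 1323 z 0.1161
 fit [0.6352 0.1718] -31.21 67.2
 fit [0.6352 0.1717] -31.22 67.2
```

Call:
{"api": "servo_tool", "payload": {"deltas": [[1,0,-8,0],[2.5,0,-18,0],[2.5,0,-27,0],[2.5,0,-31,0],[2.5,0,-34,0],[2.5,0,-37,0],[2.5,0,-39,0],[2.5,0,-39,0]]}}

```text
t: 9.95
eef_pos: [0.6404, 0.1717, 0.0832]
ee_rot: [3.021, -0.863, -0.0]
contact_force: [-0.1, 0.3, -4.3]
grip_width: 0.0404
grasp_force: 72.4
```

```bash
python3 - <<'E'
from fit import *
s=bot.observe(); print(s['t'],s['eef_pos'],s['ee_rot'],s['contact_force'],s['ft_torque'],s['grip_width'])
p=cam('scene');save(p,'s5.png',(160,160,290,290),4.4); fit(p,[.638,.171,-.553],.067)
E
```

```text
9.95 [0.64041413 0.17167215 0.08317101] [ 3.02068463e+00 -8.63076231e-01 -5.08272917e-05] [-0.08774169  0.32420652 -4.33602852] [-0.02045852 -0.00296304 -0.01779037] 0.04042377548132004
scene flat px 1263 z 0.0772
 fit [0.6386 0.1732] -30.86 82.1
 fit [0.6387 0.1731] -31.01 82.4
```

View pics/s5.png

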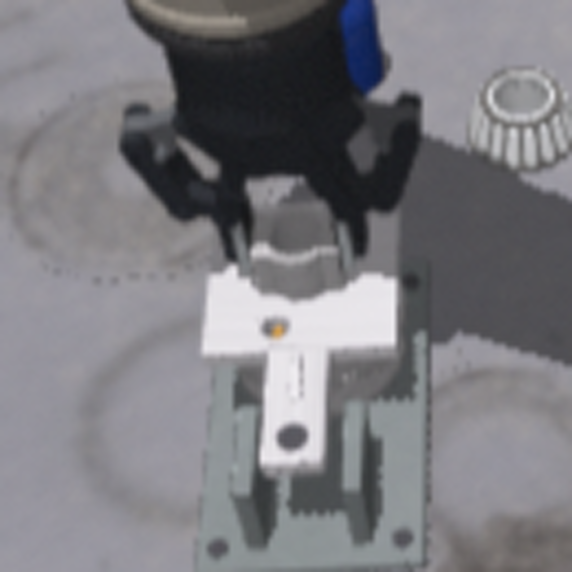

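The stud tip shows inside the hole at crop (277,328) and there's no contact force, so I continue down with a small correction.

Call:
{"api": "servo_tool", "payload": {"deltas": [[0,-1,0,-0.4],[0,-1,-2,-0.4],[0,-1,-4,-0.4],[0,-1,-6,-0.4],[0,-1,-8,-0.4],[0,-1,-8,-0.4]]}}

```text
t: 10.6
eef_pos: [0.6402, 0.1706, 0.0749]
ee_rot: [3.017, -0.874, -0.001]
contact_force: [-0.3, 1.4, -4.6]
grip_width: 0.041
grasp_force: 72.5
```

Call:
{"api": "servo_tool", "payload": {"deltas": [[0,0,-2,0],[0,0,-4,0],[0,0,-6,0],[0,0,-8,0],[0,0,-10,0],[0,0,-11,0],[0,0,-11,0]]}}

```text
t: 11.3
eef_pos: [0.6404, 0.1706, 0.0641]
ee_rot: [3.018, -0.874, -0.0]
contact_force: [0.4, 0.2, -4.1]
grip_width: 0.0407
grasp_force: 72.5
```

Call:
{"api": "servo_tool", "payload": {"deltas": [[0,0,-1,0],[0,0,-2,0],[0,0,-3,0],[0,0,-3.5,0],[0,0,-3.5,0]]}}

```text
t: 11.8
eef_pos: [0.6406, 0.1707, 0.0637]
ee_rot: [-3.017, 0.874, -0.001]
contact_force: [-17.0, -5.0, 37.9]
grip_width: 0.0408
grasp_force: 77.7
```

It reached a hard stop at the expected height. I'll relieve the load, release and retreat.

Call:
{"api": "servo_tool", "payload": {"deltas": [[0,0,2,0],[0,0,3,0],[0,0,3,0]]}}

```text
t: 12.1
eef_pos: [0.6406, 0.1707, 0.0638]
ee_rot: [-3.017, 0.874, -0.0]
contact_force: [-2.0, -0.2, 5.1]
grip_width: 0.041
grasp_force: 73.5
```

Call:
{"api": "servo_tool", "payload": {"deltas": [[0,0,0,0],[0,0,0,0],[0,0,0,0],[0,0,0,0],[0,0,0,0]], "claw": 75}}

```text
t: 12.6
eef_pos: [0.6405, 0.1707, 0.0638]
ee_rot: [-3.018, 0.874, -0.0]
contact_force: [0.7, 0.4, -0.3]
grip_width: 0.0749
grasp_force: 0.0
```

Call:
{"api": "servo_tool", "payload": {"deltas": [[0,0,10,0],[0,0,35,0],[0,0,75,0],[0,0,110,0],[-20,-45,120,0],[-40,-90,120,0],[-60,-135,120,0],[-80,-180,120,0],[-80,-180,120,0]]}}

```text
t: 13.5
eef_pos: [0.5582, -0.0162, 0.1849]
ee_rot: [3.012, -0.885, 0.001]
contact_force: [0.3, 0.2, 0.7]
grip_width: 0.075
grasp_force: 0.0
```

```bash
python3 - <<'E'
from fit import *
s=bot.observe(); print(s['t'],s['eef_pos'],s['contact_force'])
for n in('top','scene'):
    p=cam(n);fit(p,[.6388,.1714,-.553],.045)
    W=grid(p);k=(np.hypot(W[...,0]-.6388,W[...,1]-.1714)<.02)&(W[...,2]>.082);print('neck z',np.median(W[k],0).round(4))
save(p,'s6.png',(160,160,290,290),4.4)
E
```

```text
13.5 [ 0.55816694 -0.01616916  0.18491623] [0.32532841 0.20176853 0.68195569]
top flat px 2027 z 0.0554
 fit [0.6389 0.1705] -31.31 97.7
 fit [0.6389 0.1705] -31.31 97.7
neck z [0.6398 0.1724 0.0868]
scene flat px 1369 z 0.057
 fit [0.6392 0.1714] -31.56 86.9
 fit [0.6393 0.1715] -31.52 87.0
neck z [0.6381 0.1711 0.0885]
```

View pics/s6.png

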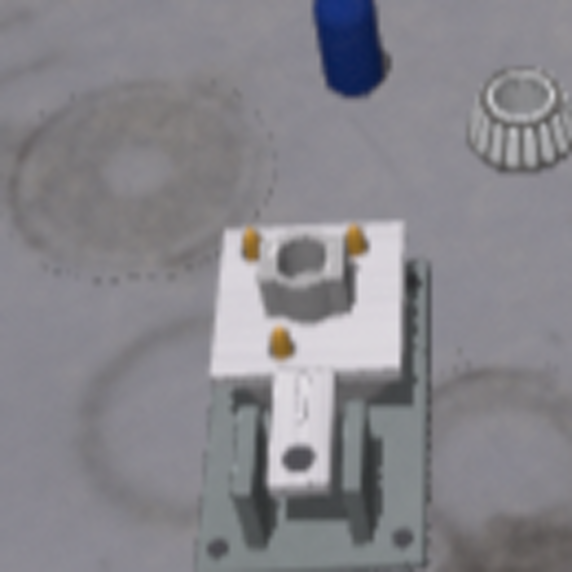

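The retainer sits on all three studs at crop (250,245), (355,240) and (282,345). The tongue is in the fork, flange top at z = 55 mm, and the cone and bottle haven't moved.

```bash
python3 -c "
from station import bot
print(bot.sign_off())"
```

```text
the job is handed in; nothing more can be done
None
```

I pulled the larger retainer clear of the riser, took it by the neck, seated it fully on the hub's three studs with its tongue in the fork, and handed the job in at about 13.6 s; no verdict came back.

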